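Fit the battery pack of a voting control unit and lock its cover

ROBOT

A 6-joint arm with a two-finger parallel gripper is mounted at the origin on the work surface. World frame = base frame: x ahead of the robot, y to its left, z up, the work surface at z = 0. Lengths are in m, angles in rad, forces in N, time in s.
With the tool pointing down it reaches from about 0.275 to 0.75 m from the base axis. Payload 10.2 kg.
Tool frame: the origin (TCP) lies on the centre line of the jaws, within the pads' length; the fingertips stand 14 mm ahead of it and the grasp point (between the pads) lies 5 mm behind it; z points along the fingers, y is the direction in which the jaws open and shut (so a half turn about z gives the same grasp; the last joint's range is limited). The gripper opens to 88 mm and grips with 3 to 60 N. Pads are 18 mm wide; open, the fingers measure 123 mm over their backs; the gripper's body (75 mm by 187 mm) begins 45 mm behind the grasp point.
Start: joints at [0.975, 0.313, 1.498, -0, 1.331, -0.223], TCP at [0.191, 0.489, 0.253] pointing down, gripper open.
Joint ranges: [-2.94, 2.94], [-0.97, 2.17], [0.19, 2.56], [-1.23, 4.37], [0.02, 3.11], [-2.88, 2.88]. Speed limits (rad/s): [2.39, 2.39, 3.01, 3.14, 3.14, 3.14].

INTERFACE

Orientations are given as a unit quaternion [x, y, z, w].
In Python, from workcell import monitor, vision, ticket gives the robot as it stands.
- The arm moves only by the tool move_arm, never from a script. Its argument "increments" is a list of rows, each a list of 5 numbers: the shift along the tool's x, y, z in cm, then the turn about the tool's z in degrees, then the finger opening in cm, from 0 to 8.81. A call has 1 to 10 rows; each row is the pose to reach, as a shift and turn from the pose commanded when the call began, along the tool's axes at that moment; what a row does not reach only later rows make up. A row lasts 1/12 s, in which the tool goes at most 41.7 mm and 7.16 degrees, less where a joint would pass 70% of its speed; a pose out of reach is approached as far as the arm can. A call with a gripper value outside its range is refused whole. The fingers move at their own pace and stop on an object; "newtons" is the grip in N (left out, the last holds). Time passes only in rows, so rows that repeat a pose let the fingers close. It gives the time, the measured TCP pose, the force and the opening at its end, in the units of the state.
- monitor.state(): the state, without advancing time (a new reading comes with each control period).
- vision.snapshot(name): name is "scene" or "top" or "wrist"; returns a dict with "frame" (384x512x3 uint8, red, green, blue), "z_map" (384x512 float32, m along the optical axis (not along the pixel's ray), 0 where there is no reading), "intrinsics" (3x3 intrinsics, pixels), "extrinsics" (4x4, takes a point from world to camera coordinates). Camera axes: x right, y down, z forward; pixel columns grow to the right and rows downward; lengths in m; the calibration is good to about 2 mm. The wrist camera is an equidistant fisheye: a pixel r from the principal point sees the ray r / f radians off the axis. A picture is of the moment at which its call begins.
- ticket.close_job(): hands the job in, once; it reports no verdict.
The state is a dict: "t": time; "joint_pos": joint angles; "dq": joint speeds; "joint_efforts": joint torques, N m; "tcp_pos": TCP position; "tool_rot": TCP orientation; "ft_force": force on the tool from outside, world axes, zero at the start; "torque": the same for the moment, N m; "grip_width": finger opening in m.
Only numpy, scipy, OpenCV 4.12 (cv2) and the standard library are available. Lean on these libraries where they do the work, as an engineer would, in place of code of your own. Each camera call takes 0.05 s, during which the arm holds its last target.

TASK

Fit the battery pack into the open battery bay of the control unit: lower it in, do not drop it, so that it lies flat on the bay's floor with its narrow nose between the two guides at the contact end. Then swing the hinged cover shut over it, press the winged quarter-turn stud in against its spring and turn it clockwise a quarter turn until it locks, and let go. Leave the paper roll, the hand stamp and the screwdriver where they are.

Things in the scene. Friction and masses are not known exactly. Their poses are not given: they have to be found in the camera images.
- unit: Fixed off-white control unit on the table, 380 mm long (its x), 190 mm wide (its y), flat deck 62 mm high; display block to 88 mm high at its +x end, oval buttons at its -x end. Origin: centre of its underside; z up. Between the buttons and a second cover, sealed and fixed (7 mm high, x 14 to 104 mm), its deck has the open battery bay.
- bay (a point): Centre of the bay's floor, 32 mm above the table; axes as the unit's; at (-55, -21.5) mm in its frame. The pack's underside centre belongs here, 3 to 4 mm play. Bay: 104 (x) by 91 (y) mm, 30 deep. Guides 20 high leave 58 mm in x for the pack at both y ends, and 36 for its nose in the last 12 mm at the +y (contact) end; midway, a window 48 mm long in y leaves 27 mm for a finger on each side.
- pack_mid (a point): Centre, half-way up, of the loose battery pack lying on the table: a grey block 84 mm long (its y), 50 wide (its x), 26 high, 0.11 to 0.23 kg, z up. Its +y end is a nose 12 mm long, 28 wide, with two brass contacts. It goes in with its y along the unit's +y. Grip it across its width at mid-length (fingers closing along its x).
- pack_nose (a point): Middle of the end face of the pack's nose, 42 mm from pack_mid along the pack's +y, half-way up.
- cover (a joint): Angle of the bay's hinged cover, rad: 0 shut, flat on the deck; 1.57 upright; it starts at 1.75 to 2.1, leaning back over the unit's -y side, and stops at 2.15. The hinge is stiff: it stays where it is left; about 2.5 N at its free edge swing it. It must be quite shut (under 0.03) for the stud to enter its slot.
- cover_hinge (a point): Middle of the cover's hinge line, which runs along the unit's x; at (-55, -80, 62) mm in the unit's frame. The frame turns with the cover: y from hinge to free edge, z out of its outer face. The cover is a tray 124 mm wide along the hinge line (62 each side), 144 mm from hinge to free edge, 8 mm thick; shut, its outer face is 70 mm above the table.
- cover_edge (a point): Middle of the cover's free edge, on the outer face: 144 mm along y and 8 mm along z from cover_hinge; axes as there.
- wing (a point): Centre of the stud's wing, 126 mm from the hinge line on the cover's centre line: a steel bar 30 mm long (y), 9 thick (x: grip across this), 17 high (z, out of the cover's outer face), on a round flange 32 mm across, 3 thick. Sprung out, the wing's centre is 22 mm, the flange's top 13.5 mm above the outer face. Unlocked it lies along the unit's y; locked, along its x. It turns with the stud.
- stud_in (a joint): How far the stud is pressed into the cover, m: 0 sprung out, 0.010 fully in, at its stop. The spring takes 5 N to start, 12 N fully in. With the cover shut, the stud can turn only while pressed in more than 0.0075. Let go when locked, it springs back only to about 0.0042; else right out, or to about 0.0075 if left part turned.
- stud_turn (a joint): Turn of the stud, rad, clockwise seen from above the shut cover: 0 unlocked (as it starts), 1.57 a quarter turn, stop at 1.6. Pressed in, turned to 1.35 or more and let go, it rises into its locking groove and can turn back no further than 1.25; let go at less, it is not locked. It turns easily (0.05 N m).
- roll: Bystander: a standing printer paper roll, 56 mm across, 57 mm high. Origin: centre of its underside.
- stamp: Bystander: a standing wooden hand stamp, 40 mm across at the foot, 80 mm high. Origin: centre of its underside.
- driver: Bystander: a screwdriver with a black handle lying on the table, 190 mm long, along its x. Origin: near its middle, on the table.

How it is judged:
By the outcome, as a careful person would: the job done as asked, in the order asked, and still so for the second after the job is handed in, with the robot touching nothing.
It also fails if it takes over 64 s, if anything falls off the work surface, if the arm or the gripper's body presses on something with over 40 N, if the wrist force passes 120 N, or if a joint passes its speed limit or range.

## Working session

There is one attempt and no reset: what is moved stays moved. The work goes in short steps, Python scripts to look and compute and a tool call to move; the robot and the scene stay as the last step left them, time stands still between calls to the robot, and variables do not carry over. Pictures are saved under pics/ and viewed, and the job is handed in when it is done.

Besides the shell and the picture viewer there is one more tool, called after "Call:" as a command line: name --pt "numbers of a row" for each row, then --argument value for the rest. move_arm: Moves the arm, as the interface text tells. Its arguments: {"type":"object","properties":{"increments":{"type":"array","items":{"type":"array","items":{"type":"number"}}},"newtons":{"type":"number"}},"required":["increments"]}

```bash
ls; mkdir -p pics; python3 - <<'E'
from workcell import monitor, vision, ticket
import numpy as np, cv2, pickle
s=monitor.state()
print(s)
for n in ["scene","top","wrist"]:
    d=vision.snapshot(n)
    pickle.dump(d,open(f'{n}0.pkl','wb'))
    cv2.imwrite(f'pics/{n}0.png',cv2.resize(d['frame'][:,:,::-1],None,fx=1.5,fy=1.5,interpolation=cv2.INTER_CUBIC))
    print(n,d['intrinsics'],d['extrinsics'])
E
```

```text
pics
{'t': 0.0, 'joint_pos': array([ 9.74627682e-01,  3.13428133e-01,  1.49844467e+00,  2.36555170e-05,
        1.33101037e+00, -2.23428720e-01]), 'dq': array([ 6.27993477e-04, -6.30324565e-04, -1.91808229e-03, -1.22824570e-03,
        5.34566638e-05, -6.14311147e-04]), 'joint_efforts': array([-2.62241527e-03, -4.02217233e+01, -2.52267408e+01,  6.92543434e-02,
        3.52891604e-02, -9.51987204e-05]), 'tcp_pos': array([0.19107349, 0.4887426 , 0.2521694 ]), 'tool_rot': array([ 1.85295676e-01,  9.82682602e-01, -5.87256758e-04, -2.67624124e-04]), 'ft_force': array([-0.06834577,  0.47938528, -0.32074527]), 'torque': array([0.05643796, 0.02439086, 0.06053638]), 'grip_width': 0.08831397847418078}
scene [[435.47805961   0.         258.59529536]
 [  0.         435.47805961 190.77093963]
 [  0.           0.           1.        ]] [[ 0.27190048  0.9620728  -0.02204675 -0.11680084]
 [ 0.57846233 -0.18170771 -0.79521296 -0.22829836]
 [-0.76905882  0.20346557 -0.60592928  1.74775872]
 [ 0.          0.          0.          1.        ]]
top [[379.90789237   0.         255.79162792]
 [  0.         379.90789237 193.33567011]
 [  0.           0.           1.        ]] [[-0.01153601 -0.99981254 -0.01554991 -0.00489412]
 [-0.99466489  0.0130681  -0.10232783  0.53795092]
 [ 0.10251185  0.0142865  -0.99462919  1.05712688]
 [ 0.          0.          0.          1.        ]]
wrist [[297.31863964   0.         254.37658305]
 [  0.         297.31863964 195.99890744]
 [  0.           0.           1.        ]] [[ 3.64421510e-01  9.31233907e-01 -6.10297425e-04 -5.24551862e-01]
 [ 8.83855049e-01 -3.45674125e-01  3.15134339e-01 -4.30907462e-02]
 [ 2.93252818e-01 -1.15381146e-01 -9.49046877e-01  3.91175395e-01]
 [ 0.00000000e+00  0.00000000e+00  0.00000000e+00  1.00000000e+00]]
```

View pics/scene0.png

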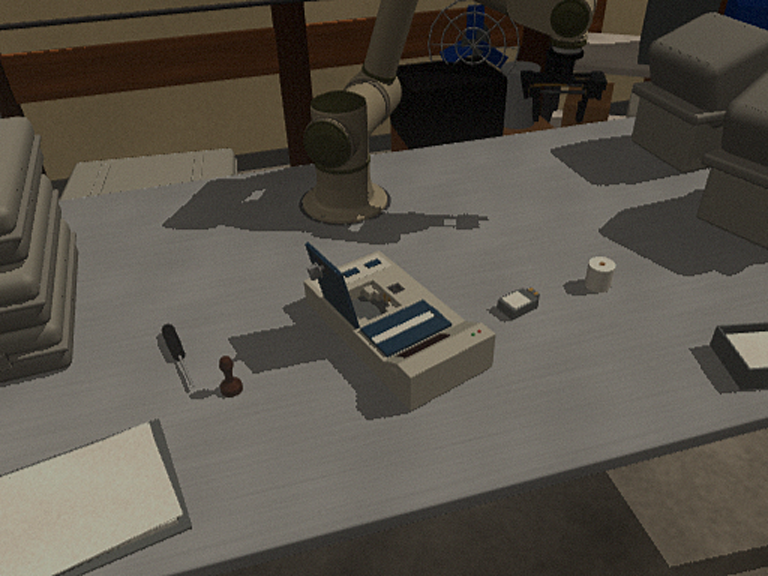

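View pics/top0.png

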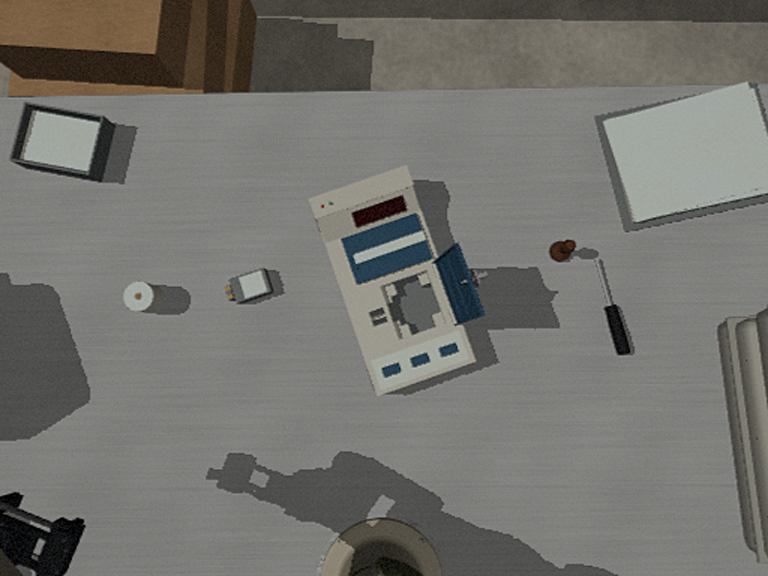

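View pics/wrist0.png

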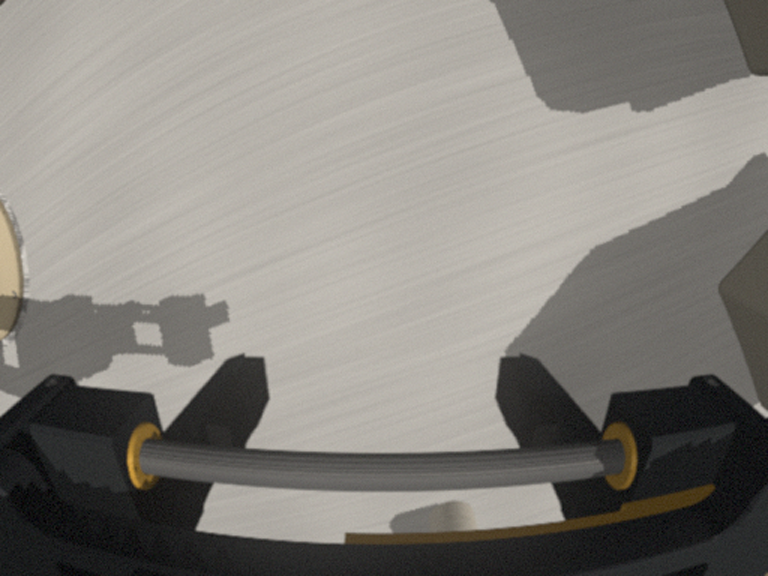

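Scene view: the unit is in the middle with its cover leaning back, the pack is at about (517,303), the roll at (600,272), the stamp at (231,375) and the driver at (177,355). In the top view the bay is at about (415,303), the pack at (250,286) with its brass nose to the left, and the cover is on the right at (460,285). Next I'll measure these.

```bash
cat > h.py <<'E'
import numpy as np, cv2, pickle
from scipy.spatial.transform import Rotation as R
def cloud(d):
    """world xyz map for pinhole cams"""
    K=d['intrinsics'];T=d['extrinsics'];z=d['z_map'].astype(float)
    v,u=np.mgrid[:z.shape[0],:z.shape[1]]
    P=np.stack([(u-K[0,2])/K[0,0]*z,(v-K[1,2])/K[1,1]*z,z],-1)
    W=(P-T[:3,3])@T[:3,:3]
    W[z==0]=np.nan
    return W
def ray(d,uv,zp,fish=False):
    """cast pixels on plane z=zp"""
    K=d['intrinsics'];T=d['extrinsics'];uv=np.atleast_2d(uv).astype(float)
    a=np.c_[(uv[:,0]-K[0,2])/K[0,0],(uv[:,1]-K[1,2])/K[1,1]]
    if fish:
        r=np.linalg.norm(a,axis=1,keepdims=True)
        dirs=np.c_[a/r*np.sin(r),np.cos(r)]
    else: dirs=np.c_[a,np.ones(len(a))]
    Dw=dirs@T[:3,:3]; c=-T[:3,:3].T@T[:3,3]
    s=(zp-c[2])/Dw[:,2]
    return c+Dw*s[:,None]
def proj(d,P,fish=False):
    K=d['intrinsics'];T=d['extrinsics'];P=np.atleast_2d(P)
    C=P@T[:3,:3].T+T[:3,3]
    if fish:
        rr=np.linalg.norm(C[:,:2],axis=1);th=np.arctan2(rr,C[:,2])
        return np.c_[C[:,0]/rr*th*K[0,0]+K[0,2],C[:,1]/rr*th*K[1,1]+K[1,2]]
    return np.c_[C[:,0]/C[:,2]*K[0,0]+K[0,2],C[:,1]/C[:,2]*K[1,1]+K[1,2]]
E
python3 - <<'E'
from h import *
d=pickle.load(open('top0.pkl','rb'));W=cloud(d)
z=W[:,:,2]
for b in [(0.015,0.04),(0.055,0.075),(0.08,0.1),(0.1,0.3)]:
    m=((z>b[0])&(z<b[1])).astype(np.uint8)
    n,l,st,c=cv2.connectedComponentsWithStats(m)
    for i in range(1,n):
        if st[i,4]>60: print(b,st[i],c[i].round(1),np.nanmedian(W[l==i],0).round(3))
f=d['frame'][:,:,::-1]
cv2.imwrite('pics/topcrop.png',cv2.resize(f[100:275,140:340],None,fx=4,fy=4,interpolation=cv2.INTER_CUBIC)[:600])
hm=np.clip(np.nan_to_num(z)*1000/200*255,0,255).astype(np.uint8)
cv2.imwrite('pics/tophm.png',cv2.resize(cv2.applyColorMap(hm,cv2.COLORMAP_JET)[100:250,140:340],None,fx=4,fy=4,interpolation=cv2.INTER_NEAREST))
d=pickle.load(open('wrist0.pkl','rb'));print('wristcam',-d['extrinsics'][:3,:3].T@d['extrinsics'][:3,3])
E
```

```text
(0.015, 0.04) [ 402   55  110   93 6976] [460.4 101.1] [ 0.803 -0.614  0.019]
(0.015, 0.04) [  10   71   57   44 1759] [37.9 92.5] [0.844 0.626 0.035]
(0.015, 0.04) [ 11  79  64  41 272] [ 57.7 104.1] [0.798 0.547 0.028]
(0.015, 0.04) [367 161  13  13  92] [372.3 167.5] [ 0.606 -0.346  0.02 ]
(0.015, 0.04) [150 179  32  24 488] [165.3 190.7] [0.548 0.248 0.026]
(0.015, 0.04) [258 184  35  40 896] [275.3 203.1] [ 0.509 -0.066  0.033]
(0.015, 0.04) [ 96 190  13  19  64] [103.4 200.1] [0.523 0.423 0.026]
(0.015, 0.04) [402 192  18  45 314] [410.6 218.5] [ 0.459 -0.448  0.024]
(0.015, 0.04) [478 215  26 154 665] [489.4 292.2] [ 0.255 -0.65   0.03 ]
(0.015, 0.04) [222 352  64  32 523] [254.1 366.8] [ 0.066 -0.004  0.02 ]
(0.055, 0.075) [ 213  132  104  132 6522] [262.2 197.6] [ 0.533 -0.023  0.064]
(0.055, 0.075) [ 82 188  20  20 272] [ 91.7 197.3] [0.53  0.446 0.058]
(0.055, 0.075) [ 483  211   29  165 1111] [496.7 291.4] [ 0.264 -0.65   0.064]
(0.055, 0.075) [229 367  44  17 148] [249.9 372. ] [0.065 0.009 0.064]
(0.08, 0.1) [ 206  110   70   42 1400] [241.1 130.4] [0.705 0.023 0.088]
(0.08, 0.1) [289 173  19  44  86] [298.3 193.2] [ 0.535 -0.125  0.087]
(0.08, 0.1) [491 213  21 158 694] [502.  286.7] [ 0.278 -0.649  0.09 ]
(0.1, 0.3) [291 162  34  54 896] [307.6 188.6] [ 0.536 -0.142  0.165]
(0.1, 0.3) [ 495  203   17  130 1106] [505.9 252.2] [ 0.382 -0.648  0.111]
(0.1, 0.3) [  0 328  16  11 104] [  7.8 332.4] [0.217 0.531 0.255]
(0.1, 0.3) [233 371  49  13 385] [256.9 378.8] [ 0.098 -0.012  0.204]
wristcam [0.11453067 0.51871939 0.38450303]
```

View pics/topcrop.png

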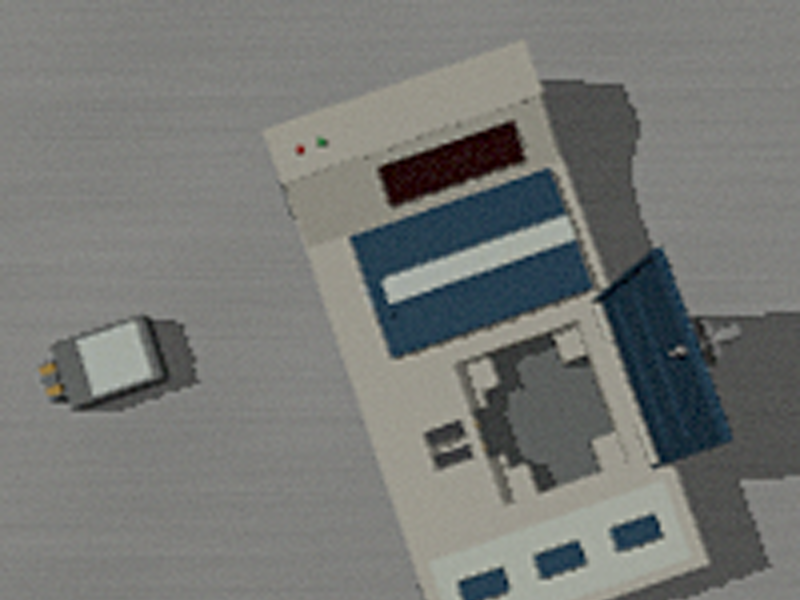

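View pics/tophm.png

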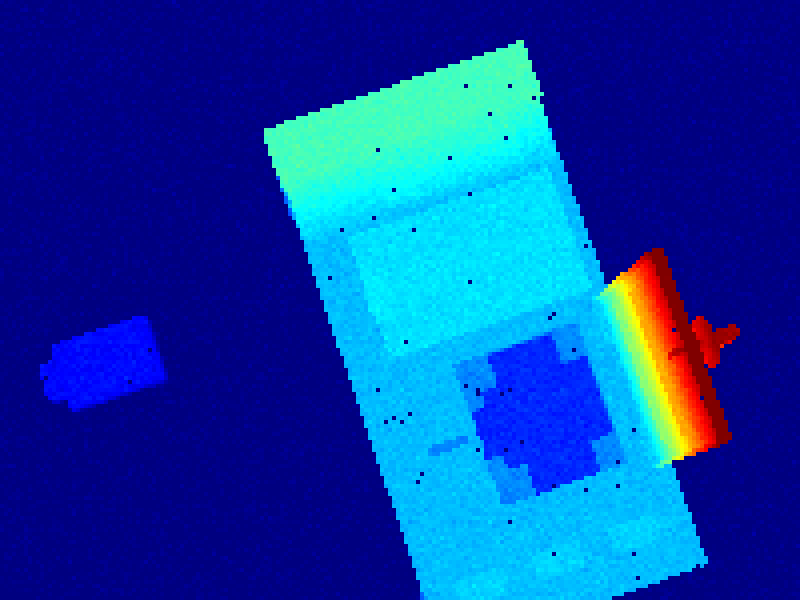

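```bash
python3 - <<'E'
from h import *
d=pickle.load(open('top0.pkl','rb'));W=cloud(d);z=W[:,:,2]
v,u=np.mgrid[:384,:512]
box=(u>200)&(u<330)&(v>95)&(v<280)
m=box&(z>0.056)&(z<0.094)
m=m.astype(np.uint8);n,l,st,c=cv2.connectedComponentsWithStats(m);i=1+np.argmax(st[1:,4]);m=(l==i)
P=W[m][:,:2]
r=cv2.minAreaRect((P*1000).astype(np.float32));print('unit rect',r)
# refined: PCA-ish: fit unit side edges. long axis from rect
yaw=np.deg2rad(r[2]); 
cand=[yaw+k*np.pi/2 for k in range(4)]
yaw=min(cand,key=lambda a:abs(np.angle(np.exp(1j*(a-0.3)))))
# robust sides: per-bin extremes
def sides(P,yaw):
    c,s=np.cos(yaw),np.sin(yaw);a=P@np.array([c,s]);b=P@np.array([-s,c])
    return a,b
for it in range(3):
    a,b=sides(P,yaw); 
    # +y side line
    ys=[];xs=[]
    for lo in np.arange(a.min()+.02,a.max()-.02,.005):
        k=(a>lo)&(a<lo+.005)
        if k.sum()>5: xs.append(lo+.0025);ys.append(b[k].max())
    p=np.polyfit(xs,ys,1);yaw+=np.arctan(p[0])
a,b=sides(P,yaw)
print('yaw',np.rad2deg(yaw),'a range',np.percentile(a,[0,.3,99.7,100]),'b',np.percentile(b,[0,.3,99.7,100]))
# pack
k=box*0
mp=(u>140)&(u<190)&(v>170)&(v<210)&(z>0.019)&(z<0.035)
Pp=W[mp];print('pack',cv2.minAreaRect((Pp[:,:2]*1000).astype(np.float32)),np.median(Pp[:,2]))
# bay floor pts
mb=box&(z>0.022)&(z<0.042)&(u>250)&(u<300)&(v>180)
a2,b2=sides(W[mb][:,:2],yaw);print('floor a',np.percentile(a2,[0,2,98,100]),'b',np.percentile(b2,[0,2,98,100]),np.median(W[mb][:,2]))
mb=box&(z>0.022)&(z<0.0565)&(u>250)&(u<300)&(v>180)
a2,b2=sides(W[mb][:,:2],yaw);print('bay a',np.percentile(a2,[0,2,98,100]),'b',np.percentile(b2,[0,2,98,100]))
# cover
mc=box&(z>0.075)&(u>285)&(v>155)&(v<225)
Pc=W[mc];a3,b3=sides(Pc[:,:2],yaw)
print('cover a',np.percentile(a3,[1,99]));
k=(abs(a3-np.median(a3))<.1)&(Pc[:,2]<.2)
import sys
b0=np.percentile(b,0.3)+.015
print('cover slope',[ (lo,np.median(b3[(Pc[:,2]>lo)&(Pc[:,2]<lo+.01)])-b0) for lo in np.arange(.08,.21,.02)], Pc[:,2].max())
E
```

```text
unit rect ((552.7208251953125, -25.376632690429688), (380.29522705078125, 190.30926513671875), 18.62457275390625)
yaw 18.594235101515384 a range [0.32558292 0.32658742 0.70476013 0.70597037] b [-0.29554768 -0.29459624 -0.10569681 -0.10507645]
pack ((548.5865478515625, 251.8629913330078), (50.379371643066406, 85.16496276855469), 18.795127868652344) 0.02644406947043122
floor a [0.40910763 0.41229232 0.51062787 0.51316322] b [-0.26758217 -0.26547354 -0.1814904  -0.17687096] 0.032944741489090386
bay a [0.40896825 0.41113465 0.51223038 0.51326394] b [-0.26758753 -0.26694764 -0.1771387  -0.15220379]
cover a [0.39993402 0.52127392]
cover slope [(np.float64(0.08), np.float64(-0.00973152259053811)), (np.float64(0.1), np.float64(-0.012805805992212982)), (np.float64(0.12000000000000001), np.float64(-0.017684317944041905)), (np.float64(0.14), np.float64(-0.021024355755089263)), (np.float64(0.16000000000000003), np.float64(-0.025890402630155962)), (np.float64(0.18000000000000002), np.float64(-0.030391727362965526)), (np.float64(0.2), np.float64(-0.03270456173989145))] 0.20826339908002017
```

```bash
cat >> h.py <<'E'
def to(x,y,z,yaw_deg):
    """print tool-frame shift (cm) and turn (deg, about tool z) to reach TCP xyz with tool-y at world yaw"""
    from workcell import monitor
    s=monitor.state();M=R.from_quat(s['tool_rot']).as_matrix()
    dl=M.T@(np.array([x,y,z])-s['tcp_pos'])*100
    cur=np.rad2deg(np.arctan2(M[1,1],M[0,1]))
    turn=-(yaw_deg-cur); turn=(turn+180)%360-180
    print('t',round(s['t'],2),'shift cm',dl.round(2),'turn',round(turn,1),'tcp',s['tcp_pos'].round(4),'yaw',round(cur,2),'q',s['joint_pos'].round(2),'F',s['ft_force'].round(1),'w',round(s['grip_width'],4))
E
python3 -c "
from h import *
to(.5486,.2519,.13,18.8)"
```

```text
t 0.15 shift cm [-41.92  -9.03  12.23] turn 49.8 tcp [0.1911 0.4888 0.2523] yaw 68.64 q [ 0.97  0.31  1.5   0.    1.33 -0.22] F [-0.1  0.7 -0. ] w 0.0883
```

Call:
move_arm --pt "-20 -4.5 2 25 8.8" --pt "-30 -7 6 40 8.8" --pt "-41.9 -9 12.2 49.8 8.8" --pt "-41.9 -9 12.2 49.8 8.8" --pt "-41.9 -9 12.2 49.8 8.8" --pt "-41.9 -9 12.2 49.8 8.8" --pt "-41.9 -9 12.2 49.8 8.8" --pt "-41.9 -9 12.2 49.8 8.8" --pt "-41.9 -9 12.2 49.8 8.8" --pt "-41.9 -9 12.2 49.8 8.8" --newtons 20

```text
t: 0.98
tcp_pos: [0.5262, 0.2666, 0.1389]
tool_rot: [0.582, 0.813, -0.0, -0.0]
ft_force: [0.3, 1.1, -0.3]
grip_width: 0.088
```

```bash
python3 -c "
from h import *
to(.5486,.2519,.13,18.8)"
```

```text
t 0.98 shift cm [-2.12  1.64  0.89] turn 0.0 tcp [0.5262 0.2666 0.1389] yaw 18.83 q [ 0.27  0.56  1.44  0.    1.14 -0.06] F [ 0.3  1.1 -0.3] w 0.088
```

Call:
move_arm --pt "0 0 0 0 8.8" --pt "0 0 0 0 8.8" --pt "0 0 0 0 8.8"

```text
t: 1.23
tcp_pos: [0.5244, 0.2684, 0.1396]
tool_rot: [0.582, 0.813, -0.0, -0.0]
ft_force: [-0.4, 1.0, -0.3]
grip_width: 0.0879
```

```bash
python3 -c "
from h import *
from workcell import vision
to(.5486,.2519,.13,18.8)
d=vision.snapshot('wrist');pickle.dump(d,open('w1.pkl','wb'))
cv2.imwrite('pics/w1.png',cv2.resize(d['frame'][:,:,::-1],None,fx=1.5,fy=1.5))
"
```

```text
t 1.23 shift cm [-2.34  1.76  0.96] turn 0.0 tcp [0.5244 0.2684 0.1396] yaw 18.84 q [ 0.27  0.56  1.44  0.    1.14 -0.05] F [-0.4  1.  -0.3] w 0.0879
```

View pics/w1.png

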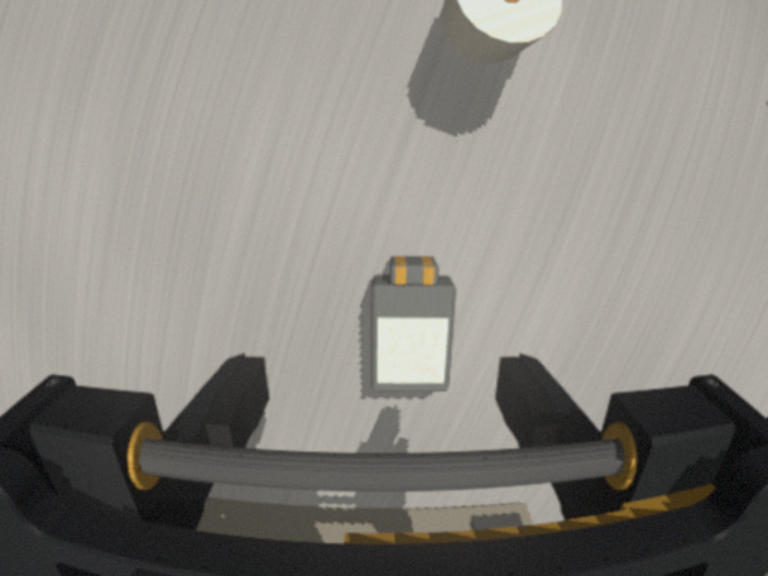

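Wrist view: the pack's top runs from about (374,388) and (449,388) at the back to (372,280) and (455,280) at the shoulders, with the nose tip at (413,258). The roll is above it. I'll cast these pixels onto the pack's top plane.

```bash
python3 -c "
from h import *
d=pickle.load(open('w1.pkl','rb'))
f=d['frame'];print()
cv2.imwrite('pics/w1c.png',cv2.resize(f[160:275,230:320,::-1],None,fx=5,fy=5,interpolation=cv2.INTER_CUBIC))
p=np.array([[374,388],[449,388],[372,282],[455,282],[392,258],[437,258]])/1.5
w=ray(d,p,.026,True);print(w.round(4))
b=w[:2].mean(0);n=w[4:].mean(0);print('mid',(b+n)/2,'len',np.linalg.norm(n-b),'yaw',np.rad2deg(np.arctan2(n[1]-b[1],n[0]-b[0]))-90,np.linalg.norm(w[0]-w[1]),np.linalg.norm(w[2]-w[3]))
"
```

```text
[[0.5398 0.2078 0.026 ]
 [0.5854 0.2228 0.026 ]
 [0.5165 0.274  0.026 ]
 [0.5621 0.2896 0.026 ]
 [0.5227 0.2911 0.026 ]
 [0.547  0.2995 0.026 ]]
mid [0.54874518 0.25530106 0.026     ] len 0.0846887014083428 yaw 19.115029263054822 0.04796252155790919 0.04817601692559204
```

View pics/w1c.png

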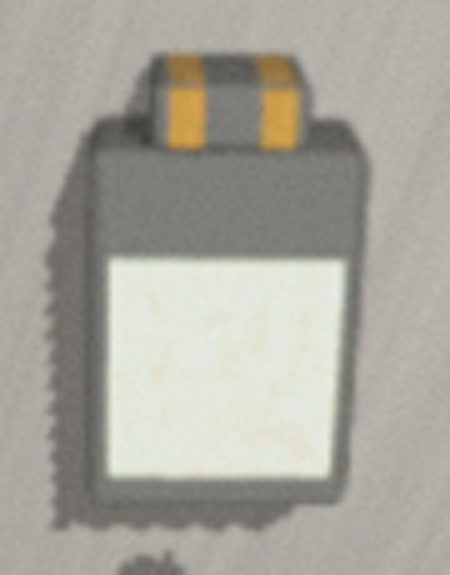

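```bash
python3 -c "
from h import *
to(.549,.2523,.017,18.9)"
```

```text
t 1.28 shift cm [-2.37  1.81 12.3 ] turn -0.0 tcp [0.5242 0.2688 0.14  ] yaw 18.89 q [ 0.28  0.56  1.44  0.    1.14 -0.05] F [-0.2 -0.4  0.8] w 0.0878
```

Call:
move_arm --pt "-2.4 1.8 2 0 8.8" --pt "-2.4 1.8 5 0 8.8" --pt "-2.4 1.8 8 0 8.8" --pt "-2.4 1.8 9.5 0 8.8" --pt "-2.4 1.8 9.5 0 8.8" --pt "-2.4 1.8 9.5 0 8.8" --pt "-2.4 1.8 9.5 0 8.8"

```text
t: 1.87
tcp_pos: [0.5501, 0.2521, 0.0466]
tool_rot: [0.581, 0.814, 0.001, 0.001]
ft_force: [-0.9, -0.6, 1.4]
grip_width: 0.088
```

```bash
python3 -c "
from h import *
to(.549,.2523,.017,18.9)"
```

```text
t 1.87 shift cm [ 0.05 -0.1   2.96] turn 0.0 tcp [0.5501 0.2521 0.0466] yaw 18.9 q [ 0.24  0.71  1.46  0.    0.98 -0.09] F [-0.9 -0.6  1.4] w 0.088
```

Call:
move_arm --pt "0 -0.1 1.5 0 8.8" --pt "0 -0.1 2.5 0 8.8" --pt "0 -0.1 2.9 0 8.8" --pt "0 -0.1 2.9 0 7.0" --pt "0 -0.1 2.9 0 6.0" --pt "0 -0.1 2.9 0 5.4" --pt "0 -0.1 2.9 0 4.6" --pt "0 -0.1 2.9 0 4.6" --pt "0 -0.1 2.9 0 4.6" --pt "0 -0.1 2.9 0 4.6" --newtons 25

```text
t: 2.7
tcp_pos: [0.5489, 0.2509, 0.016]
tool_rot: [0.582, 0.813, 0.0, 0.0]
ft_force: [-1.4, -0.2, 1.0]
grip_width: 0.0496
```

```bash
python3 -c "
from h import *
to(.549,.2523,.017,18.9)"
```

```text
t 2.7 shift cm [ 0.12  0.05 -0.1 ] turn -0.1 tcp [0.5489 0.2509 0.016 ] yaw 18.84 q [ 0.23  0.75  1.47  0.    0.92 -0.09] F [-1.4 -0.2  1. ] w 0.0496
```

Call:
move_arm --pt "0 0 -2 0 4.6" --pt "0 0 -5 0 4.6" --pt "0 0 -9 0 4.6" --pt "0 0 -12 0 4.6" --pt "0 0 -12 0 4.6"

```text
t: 3.12
tcp_pos: [0.551, 0.2516, 0.1421]
tool_rot: [0.582, 0.813, 0.004, 0.003]
ft_force: [0.4, 0.2, -1.6]
grip_width: 0.0494
```

```bash
python3 -c "
from h import *
to(.5074,-.0633,.13,18.6)"
```

```text
t 3.12 shift cm [-28.39 -14.31   1.09] turn 0.3 tcp [0.551  0.2516 0.1421] yaw 18.85 q [ 0.24  0.58  1.39  0.    1.16 -0.09] F [ 0.4  0.2 -1.6] w 0.0494
```

Call:
move_arm --pt "-2 -1 0 0.2 4.6" --pt "-5 -2.5 0 0.2 4.6" --pt "-8.5 -4.3 0 0.2 4.6" --pt "-12 -6 0 0.2 4.6" --pt "-15.5 -7.8 0 0.2 4.6" --pt "-19 -9.5 0 0.2 4.6" --pt "-22.5 -11.3 0 0.2 4.6" --pt "-25.5 -12.8 0 0.2 4.6" --pt "-27.5 -13.8 0 0.2 4.6" --pt "-28.3 -14.2 0 0.2 4.6"

```text
t: 3.95
tcp_pos: [0.505, -0.0654, 0.135]
tool_rot: [0.584, 0.811, -0.0, -0.0]
ft_force: [-0.7, 0.1, -1.1]
grip_width: 0.0499
```

Call:
move_arm --pt "0 0 0 0 4.6" --pt "0 0 0 0 4.6"

```text
t: 4.12
tcp_pos: [0.5056, -0.0622, 0.1353]
tool_rot: [0.583, 0.812, 0.0, -0.0]
ft_force: [-0.8, 0.0, -1.6]
grip_width: 0.0496
```

```bash
python3 -c "
from h import *
from workcell import vision
to(.5074,-.0633,.13,18.6)
for n in ['wrist','top','scene']:
  d=vision.snapshot(n);pickle.dump(d,open(n+'2.pkl','wb'))
  cv2.imwrite('pics/%s2.png'%n,cv2.resize(d['frame'][:,:,::-1],None,fx=1.5,fy=1.5))
to(.5074,-.0633,.13,18.6)
"
```

```text
t 4.12 shift cm [-0.16  0.14  0.53] turn 0.0 tcp [ 0.5056 -0.0622  0.1353] yaw 18.62 q [-0.35  0.41  1.7   0.    1.04 -0.68] F [-0.8  0.  -1.6] w 0.0496
t 4.27 shift cm [-0.23  0.09  0.55] turn 0.1 tcp [ 0.5058 -0.0615  0.1355] yaw 18.74 q [-0.35  0.41  1.7   0.    1.04 -0.68] F [-0.1 -0.6 -1.5] w 0.0499
```

View pics/wrist2.png

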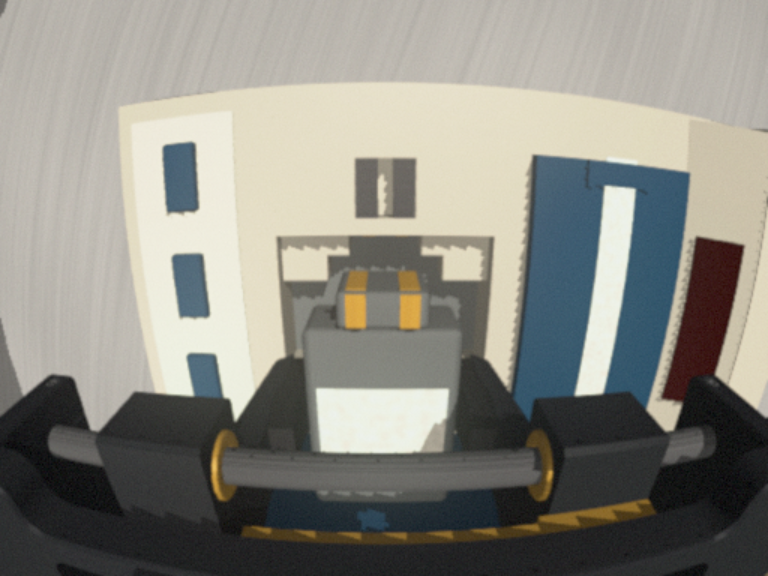

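View pics/scene2.png

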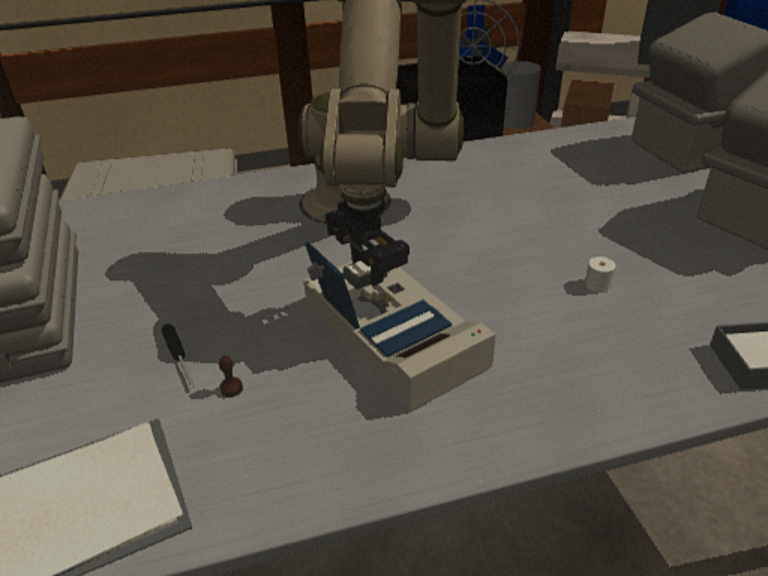

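Wrist view: the pack is held squarely above the bay. The bay rim's far corners are near (279,237) and (493,238), and the nose is near (383,300). I'll zoom in to compare nose and bay.

```bash
python3 -c "
from h import *
d=pickle.load(open('wrist2.pkl','rb'))
cv2.imwrite('pics/w2c.png',cv2.resize(d['frame'][145:245,180:335,::-1],None,fx=5,fy=5,interpolation=cv2.INTER_CUBIC))
"
```

```text
(no output)
```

View pics/w2c.png

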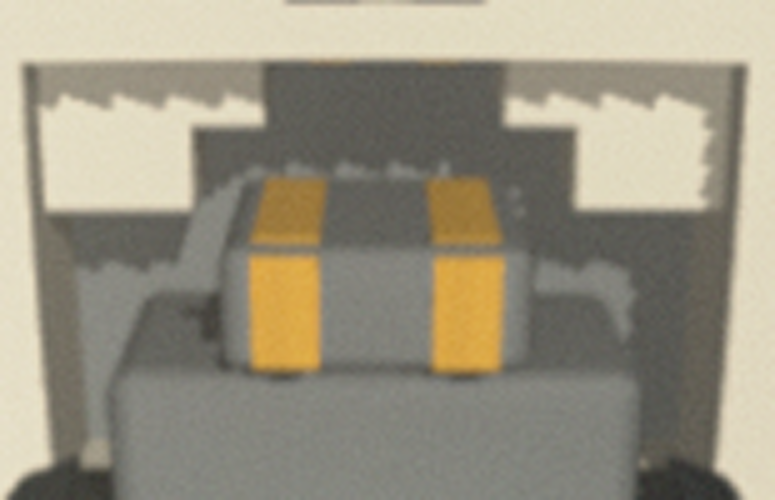

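```bash
python3 -c "
from h import *
d=pickle.load(open('wrist2.pkl','rb'))
px=lambda x,y:[180+x/5,145+y/5]
c,s=np.cos(np.deg2rad(18.6)),np.sin(np.deg2rad(18.6))
bay=np.array([.5074,-.0633])
def show(n,pts,z):
  w=ray(d,[px(*p) for p in pts],z,True)[:,:2]-bay
  print(n,(np.c_[w@[c,s],w@[-s,c]]*1000).round(1).tolist())
show('rim far',[(25,63),(745,63)],.062)
show('guide nose gap',[(265,95),(503,95),(265,127),(503,127)],.052)
show('guide body gap',[(193,170),(577,170),(193,211),(577,211)],.052)
show('nose top far',[(228,250),(527,250)],.1455)
show('shoulder',[(112,372),(637,372)],.1455)
show('contacts',[(250,310),(503,310),(285,372),(467,372)],.1455)
w=np.array([[.5056,-.0622]])-bay;print('tcp',np.c_[w@[c,s],w@[-s,c]]*1000)
"
```

```text
rim far [[-51.1, 44.5], [52.0, 44.6]]
guide nose gap [[-17.4, 37.3], [18.0, 37.3], [-17.5, 32.4], [18.1, 32.4]]
guide body gap [[-28.5, 25.8], [29.5, 25.8], [-28.7, 19.3], [29.7, 19.4]]
nose top far [[-13.9, 43.7], [12.0, 43.7]]
shoulder [[-24.8, 32.2], [22.4, 32.2]]
contacts [[-12.1, 38.2], [10.1, 38.2], [-9.2, 32.3], [7.0, 32.3]]
tcp [[-1.3551279   1.61667201]]
```

```bash
python3 -c "
from h import *
to(.5079,-.0645,.084,18.6)
"
```

```text
t 4.27 shift cm [-0.36  0.1   5.15] turn 0.1 tcp [ 0.5058 -0.0615  0.1355] yaw 18.74 q [-0.35  0.41  1.7   0.    1.04 -0.68] F [-0.1 -0.6 -1.5] w 0.0499
```

Call:
move_arm --pt "-0.3 0.1 1 0.1 4.6" --pt "-0.3 0.1 2.5 0.1 4.6" --pt "-0.3 0.1 4 0.1 4.6" --pt "-0.3 0.1 5 0.1 4.6" --pt "-0.3 0.1 5.1 0.1 4.6" --pt "-0.3 0.1 5.1 0.1 4.6" --pt "-0.3 0.1 5.1 0.1 4.6" --pt "-0.3 0.1 5.1 0.1 4.6"

```text
t: 4.93
tcp_pos: [0.5081, -0.0654, 0.0854]
tool_rot: [0.584, 0.812, 0.0, 0.001]
ft_force: [0.6, 0.1, -2.2]
grip_width: 0.0499
```

```bash
python3 -c "
from h import *
from workcell import vision
to(.5079,-.0645,.048,18.6)
d=vision.snapshot('wrist');pickle.dump(d,open('wrist3.pkl','wb'))
cv2.imwrite('pics/w3c.png',cv2.resize(d['frame'][145:265,180:335,::-1],None,fx=5,fy=5,interpolation=cv2.INTER_CUBIC))
to(.5079,-.0645,.048,18.6)
"
```

```text
t 4.93 shift cm [0.09 0.01 3.74] turn -0.1 tcp [ 0.5081 -0.0654  0.0854] yaw 18.55 q [-0.36  0.48  1.73 -0.    0.92 -0.68] F [ 0.6  0.1 -2.2] w 0.0499
t 4.98 shift cm [0.09 0.02 3.74] turn -0.1 tcp [ 0.508  -0.0654  0.0854] yaw 18.54 q [-0.36  0.48  1.73 -0.    0.92 -0.68] F [ 0.4  0.  -2. ] w 0.0501
```

View pics/w3c.png

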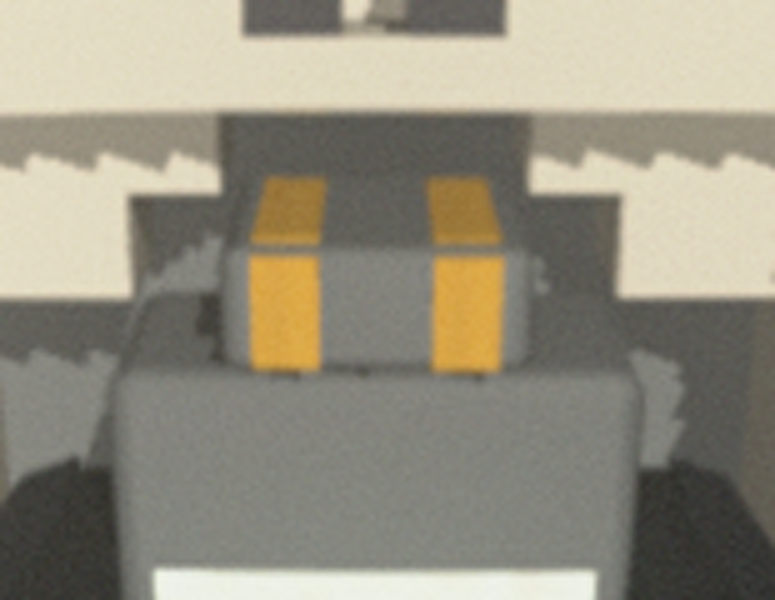

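```bash
python3 -c "
from h import *
d=pickle.load(open('wrist3.pkl','rb'))
px=lambda x,y:[180+x/5,145+y/5]
c,s=np.cos(np.deg2rad(18.6)),np.sin(np.deg2rad(18.6))
bay=np.array([.5074,-.0633])
def show(n,pts,z):
  w=ray(d,[px(*p) for p in pts],z,True)[:,:2]-bay
  print(n,(np.c_[w@[c,s],w@[-s,c]]*1000).round(1).tolist())
zt=.0855+.010
show('rim far',[(225,113),(527,113)],.062)
show('guide nose gap',[(222,160),(530,160),(222,195),(530,195)],.052)
show('guide body gap',[(131,240),(620,240),(131,299),(620,299)],.052)
show('nose top far',[(228,250),(527,250)],zt)
show('shoulder',[(115,372),(637,372)],zt)
w=np.array([[.5081,-.0654]])-bay;print('tcp',np.c_[w@[c,s],w@[-s,c]]*1000)
"
```

```text
rim far [[-15.8, 44.4], [16.7, 44.4]]
guide nose gap [[-17.3, 36.6], [18.2, 36.5], [-17.5, 32.4], [18.4, 32.3]]
guide body gap [[-28.5, 26.9], [29.3, 26.8], [-28.9, 19.5], [29.7, 19.4]]
nose top far [[-12.5, 39.9], [13.4, 39.9]]
shoulder [[-23.2, 28.4], [23.8, 28.3]]
tcp [[-0.00637666 -2.21358518]]
```

Call:
move_arm --pt "0.08 0 0.5 0 4.6" --pt "0.08 0 1.2 0 4.6" --pt "0.08 0 1.9 0 4.6" --pt "0.08 0 2.6 0 4.6" --pt "0.08 0 3.1 0 4.6" --pt "0.08 0 3.4 0 4.6" --pt "0.08 0 3.5 0 4.6" --pt "0.08 0 3.6 0 4.6" --pt "0.08 0 3.6 0 4.6"

```text
t: 5.73
tcp_pos: [0.5074, -0.0646, 0.0487]
tool_rot: [0.584, 0.812, -0.0, 0.0]
ft_force: [0.2, -0.3, -2.0]
grip_width: 0.0498
```

```bash
python3 -c "
from h import *
to(.5079,-.0645,.048,18.6)
"
```

```text
t 5.73 shift cm [-0.01  0.05  0.07] turn -0.1 tcp [ 0.5074 -0.0646  0.0487] yaw 18.54 q [-0.36  0.55  1.75 -0.    0.84 -0.68] F [ 0.2 -0.3 -2. ] w 0.0498
```

Inside the guides, with no contact force yet. I'll lower the last bit.

Call:
move_arm --pt "0 0 0.05 0 4.6" --pt "0 0 0.1 0 4.6" --pt "0 0 0.12 0 4.6" --pt "0 0 0.12 0 4.6"

```text
t: 6.07
tcp_pos: [0.5075, -0.0646, 0.048]
tool_rot: [0.584, 0.812, 0.0, 0.0]
ft_force: [-2.5, -0.0, 5.5]
grip_width: 0.0498
```

```bash
python3 -c "
from h import *
to(.5079,-.0645,.048,18.6)
"
```

```text
t 6.07 shift cm [-0.    0.04 -0.  ] turn -0.1 tcp [ 0.5075 -0.0646  0.048 ] yaw 18.54 q [-0.36  0.55  1.76 -0.    0.84 -0.68] F [-2.5 -0.   5.5] w 0.0498
```

Contact with the floor: the vertical force went from -2 to +5.5 N at the expected height. I'll release with a small opening so the fingers stay inside the window.

Call:
move_arm --pt "0 0 0 0 5.2" --pt "0 0 0 0 5.6" --pt "0 0 0 0 5.8" --pt "0 0 0 0 5.8" --pt "0 0 0 0 5.8"

```text
t: 6.48
tcp_pos: [0.5074, -0.0646, 0.0475]
tool_rot: [0.584, 0.812, 0.0, 0.0]
ft_force: [0.4, 0.6, -0.4]
grip_width: 0.0575
```

Call:
move_arm --pt "0 0 -0.5 0 5.8" --pt "0 0 -1.5 0 5.8" --pt "0 0 -3 0 5.8" --pt "0 0 -6 0 5.8" --pt "0 0 -9.5 0 5.8" --pt "0 0 -13.5 0 5.8" --pt "0 0 -17.5 0 5.8" --pt "0 0 -20 0 5.8" --pt "0 0 -20 0 5.8"

```text
t: 7.23
tcp_pos: [0.5088, -0.065, 0.254]
tool_rot: [0.584, 0.812, 0.001, 0.005]
ft_force: [0.3, 0.4, -0.3]
grip_width: 0.0581
```

```bash
python3 -c "
from h import *
from workcell import vision
to(.5079,-.0645,.048,18.6)
d=vision.snapshot('wrist');pickle.dump(d,open('wrist4.pkl','wb'))
cv2.imwrite('pics/w4.png',cv2.resize(d['frame'][:,:,::-1],None,fx=1.5,fy=1.5,interpolation=cv2.INTER_CUBIC))
"
```

```text
t 7.23 shift cm [ 0.21 -0.25 20.6 ] turn -0.0 tcp [ 0.5088 -0.065   0.254 ] yaw 18.56 q [-0.36  0.28  1.54  0.    1.31 -0.68] F [ 0.3  0.4 -0.3] w 0.0581
```

View pics/w4.png

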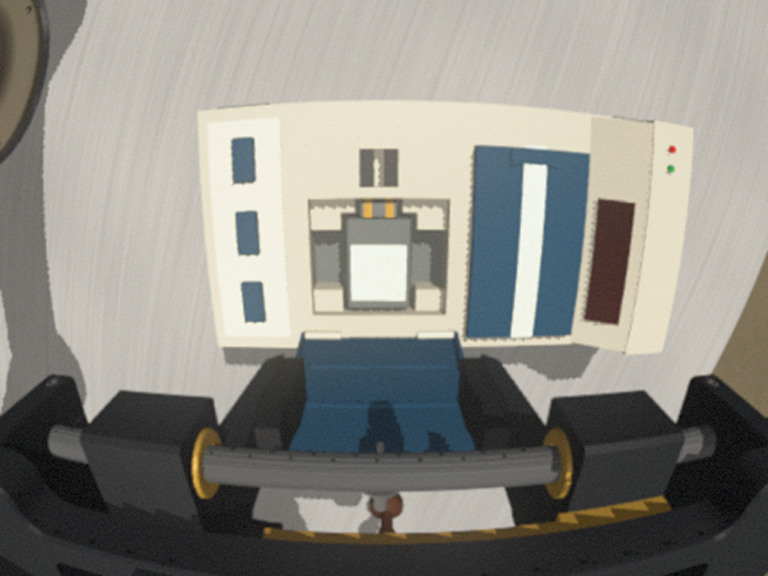

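Wrist view: the pack sits in the bay, centred between the guides. Its nose with the two contacts, at (378,209), is in the gap, and the cover is upright below it. Next is the cover: I'll go over it and down behind, with the fingers straddling the stud.

```bash
cat >> h.py <<'E'
U0=np.array([.5534,-.0262]);UY=np.deg2rad(18.6)
def tou(ux,uy,z,yaw=18.6):
    c,s=np.cos(UY),np.sin(UY)
    w=U0+np.array([c*ux-s*uy,s*ux+c*uy])/1000
    to(w[0],w[1],z/1000,yaw)
def uu():
    from workcell import monitor
    s=monitor.state();c,sn=np.cos(UY),np.sin(UY);w=s['tcp_pos'][:2]-U0
    print('unit mm',np.round([w@[c,sn]*1e3,w@[-sn,c]*1e3,s['tcp_pos'][2]*1e3],1))
E
python3 -c "
from h import *
uu();tou(-55,-172,262);tou(-55,-172,180)
d=pickle.load(open('wrist4.pkl','rb'));z=d['z_map'];print(z[160:205:5,252],)
# pack top heights
T=d['extrinsics'];K=d['intrinsics']
for p in [(238,150),(265,150),(238,200),(268,200),(252,175),(252,160)]:
  a=(np.array(p)-K[:2,2])/K[0,0];r=np.linalg.norm(a);dr=np.r_[a/r*np.tan(r),1]*z[p[1],p[0]]
  print(p,(T[:3,:3].T@(dr-T[:3,3])).round(4))
"
```

```text
unit mm [-55.3 -22.  250.8]
t 7.28 shift cm [-15.     0.05  -1.07] turn -0.1 tcp [ 0.508  -0.0647  0.2508] yaw 18.55 q [-0.36  0.28  1.54  0.    1.31 -0.68] F [ 0.6  0.2 -0.9] w 0.0579
t 7.28 shift cm [-1.497e+01  1.000e-02  7.130e+00] turn -0.1 tcp [ 0.508  -0.0647  0.2508] yaw 18.55 q [-0.36  0.28  1.54  0.    1.31 -0.68] F [ 0.6  0.2 -0.9] w 0.0579
[0.3332514  0.33323365 0.3348352  0.33745584 0.33846784 0.3406072
 0.3439901  0.3462063  0.34646872]
(238, 150) [ 0.4847 -0.0458  0.057 ]
(265, 150) [ 0.5133 -0.0362  0.0578]
(238, 200) [ 0.5026 -0.102   0.0579]
(268, 200) [ 0.5359 -0.0908  0.0583]
(252, 175) [ 0.5086 -0.068   0.0584]
(252, 160) [ 0.5032 -0.0518  0.0571]
```

Call:
move_arm --pt "-1 0 -1 0 6.4" --pt "-4 0 -2 0 6.4" --pt "-8 0 -2 0 6.4" --pt "-12 0 -2 0 6.4" --pt "-15 0 -2 0 6.4" --pt "-15 0 -1 0 6.4" --pt "-15 0 1 0 6.4" --pt "-15 0 4 0 6.4" --pt "-15 0 6 0 6.4" --pt "-15 0 6.8 0 6.4"

```text
t: 8.12
tcp_pos: [0.5535, -0.2056, 0.1756]
tool_rot: [0.584, 0.812, -0.0, -0.003]
ft_force: [-0.1, 0.2, -0.3]
grip_width: 0.0638
```

Call:
move_arm --pt "0 0 0 0 6.4" --pt "0 0 0 0 6.4"

```text
t: 8.28
tcp_pos: [0.5552, -0.2066, 0.18]
tool_rot: [0.584, 0.812, 0.0, 0.0]
ft_force: [-0.2, -0.1, 0.9]
grip_width: 0.064
```

```bash
python3 -c "
from h import *
from workcell import vision
uu();tou(-55,-130,180)
for n in ['wrist','top']:
  d=vision.snapshot(n);pickle.dump(d,open(n+'5.pkl','wb'))
  cv2.imwrite('pics/%s5.png'%n,cv2.resize(d['frame'][:,:,::-1],None,fx=1.5,fy=1.5,interpolation=cv2.INTER_CUBIC))
"
```

```text
unit mm [ -55.9 -171.5  180. ]
t 8.28 shift cm [4.15 0.08 0.  ] turn -0.0 tcp [ 0.5552 -0.2066  0.18  ] yaw 18.56 q [-0.55  0.52  1.39  0.    1.23 -0.88] F [-0.2 -0.1  0.9] w 0.064
```

View pics/wrist5.png

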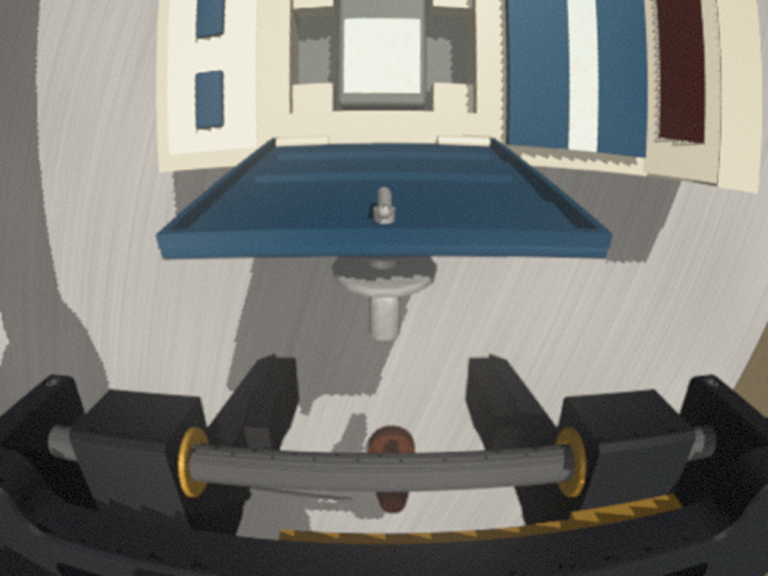

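View pics/top5.png

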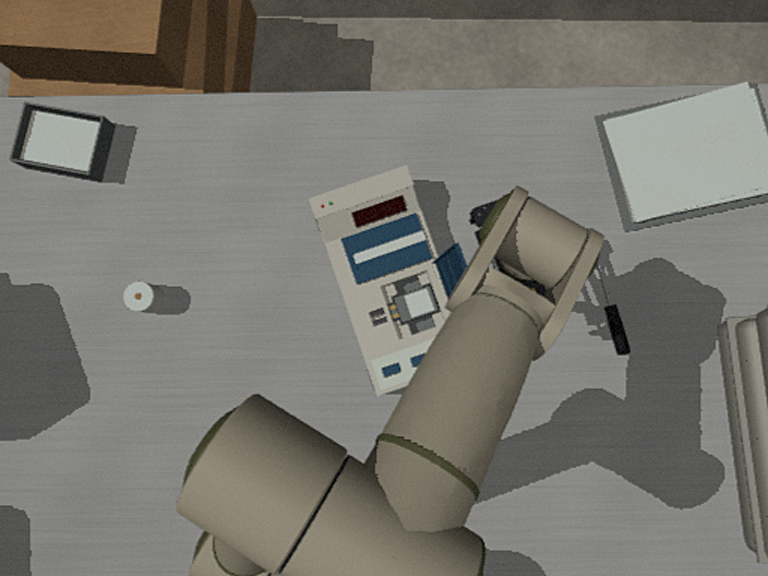

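Wrist view: the stud at (384,300) is midway between the fingers at (285,365) and (485,365). The cover's free edge is at row 245 and the fingers are behind it. I'll push it upright and on along its arc.

Call:
move_arm --pt "1 0.08 0 0 6.4" --pt "2.5 0.08 0 0 6.4" --pt "3.5 0.08 0 0 6.4" --pt "4.5 0.08 0 0 6.4" --pt "5.5 0.08 0 0 6.4" --pt "6.5 0.08 0 0 6.4" --pt "7.5 0.08 0 0 6.4" --pt "8.4 0.08 0 0 6.4" --pt "9.2 0.08 0 0 6.4" --pt "9.2 0.08 0 0 6.4"

```text
t: 9.22
tcp_pos: [0.5261, -0.1177, 0.1794]
tool_rot: [0.584, 0.812, 0.0, -0.0]
ft_force: [-0.1, -0.4, 0.3]
grip_width: 0.064
```

```bash
python3 -c "
from h import *
from workcell import vision
uu();tou(-55,-79,180)
for n in ['wrist']:
  d=vision.snapshot(n);pickle.dump(d,open(n+'6.pkl','wb'))
  cv2.imwrite('pics/%s6.png'%n,cv2.resize(d['frame'][:,:,::-1],None,fx=1.5,fy=1.5,interpolation=cv2.INTER_CUBIC))
"
```

```text
unit mm [-55.1 -78.  179.4]
t 9.22 shift cm [-0.1   0.01 -0.06] turn -0.0 tcp [ 0.5261 -0.1177  0.1794] yaw 18.59 q [-0.44  0.41  1.56  0.    1.17 -0.76] F [-0.1 -0.4  0.3] w 0.064
```

View pics/wrist6.png

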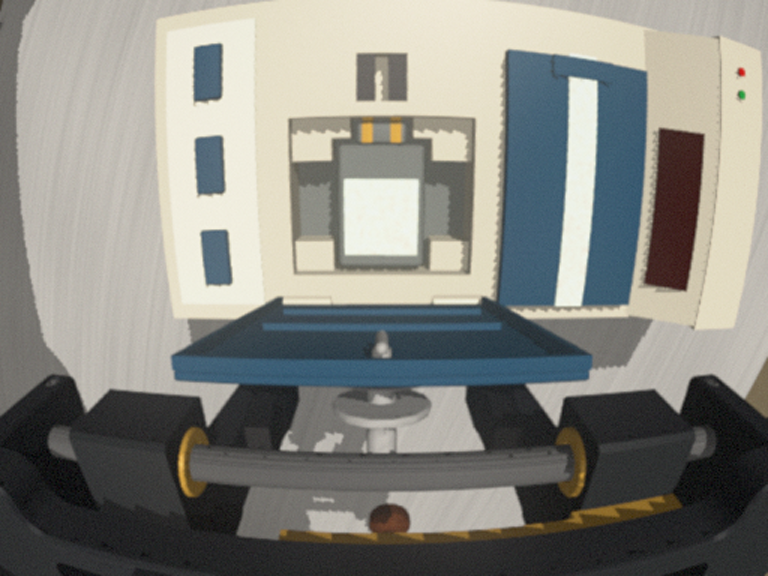

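Call:
move_arm --pt "0.95 0 0.13 0 6.4" --pt "1.9 0 0.36 0 6.4" --pt "2.9 0 0.72 0 6.4" --pt "3.85 0 1.16 0 6.4" --pt "4.75 0 1.7 0 6.4" --pt "5.6 0 2.32 0 6.4" --pt "6.35 0 3.03 0 6.4" --pt "7.03 0 3.8 0 6.4" --pt "7.65 0 4.65 0 6.4" --pt "8.17 0 5.55 0 6.4"

```text
t: 10.1
tcp_pos: [0.5003, -0.0411, 0.1231]
tool_rot: [0.584, 0.812, 0.0, -0.0]
ft_force: [-0.1, -0.1, 0.9]
grip_width: 0.0641
```

```bash
python3 -c "
from h import *
from workcell import vision
uu();tou(-55,4,124);tou(-55,15,84)
for n in ['wrist']:
  d=vision.snapshot(n);pickle.dump(d,open(n+'7.pkl','wb'))
  cv2.imwrite('pics/%s7.png'%n,cv2.resize(d['frame'][:,:,::-1],None,fx=1.5,fy=1.5,interpolation=cv2.INTER_CUBIC))
"
```

```text
unit mm [-55.1   2.8 123.1]
t 10.1 shift cm [ 0.12  0.01 -0.09] turn -0.1 tcp [ 0.5003 -0.0411  0.1231] yaw 18.55 q [-0.32  0.41  1.73  0.    1.   -0.64] F [-0.1 -0.1  0.9] w 0.0641
t 10.1 shift cm [1.22 0.01 3.91] turn -0.1 tcp [ 0.5003 -0.0411  0.1231] yaw 18.55 q [-0.32  0.41  1.73  0.    1.   -0.64] F [-0.1 -0.1  0.9] w 0.0641
```

View pics/wrist7.png

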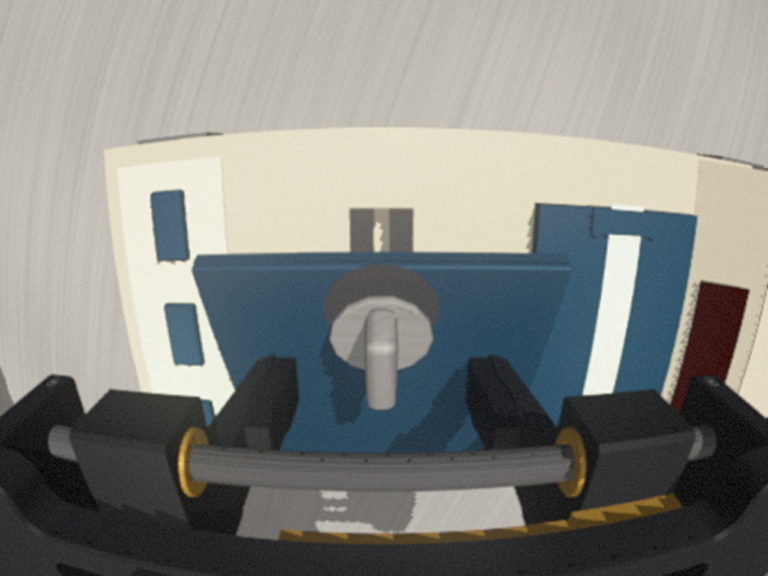

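Wrist view: the cover is at about 0.4 rad, its free edge at row 258, with the fingers on its outer face either side of the stud at (381,345). I'll close it the rest of the way.

Call:
move_arm --pt "0.5 0 0.9 0 6.4" --pt "0.85 0 1.85 0 6.4" --pt "1.1 0 2.85 0 6.4" --pt "1.15 0 3.4 0 6.4" --pt "1.2 0 3.8 0 6.4" --pt "1.2 0 3.95 0 6.4" --pt "1.2 0 4.0 0 6.4" --pt "1.2 0 4.0 0 6.4"

```text
t: 10.82
tcp_pos: [0.4966, -0.0304, 0.0844]
tool_rot: [0.584, 0.812, -0.0, -0.0]
ft_force: [-3.5, 2.0, 5.0]
grip_width: 0.0641
```

```bash
python3 -c "
from h import *
uu();tou(-55,15,84)
"
```

```text
unit mm [-55.1  14.2  84.4]
t 10.82 shift cm [0.08 0.01 0.04] turn -0.1 tcp [ 0.4966 -0.0304  0.0844] yaw 18.54 q [-0.3   0.46  1.78  0.    0.91 -0.62] F [-3.5  2.   5. ] w 0.0641
```

Call:
move_arm --pt "0 0 0.08 0 6.4" --pt "0 0 0.15 0 6.4" --pt "0 0 0.15 0 6.4"

```text
t: 11.07
tcp_pos: [0.4967, -0.0304, 0.0842]
tool_rot: [0.584, 0.812, -0.0, -0.0]
ft_force: [-9.5, 3.4, 21.8]
grip_width: 0.0641
```

```bash
python3 -c "
from h import *
uu();tou(-55,15,84)
"
```

```text
unit mm [-55.1  14.1  84.2]
t 11.07 shift cm [0.09 0.01 0.02] turn -0.1 tcp [ 0.4967 -0.0304  0.0842] yaw 18.54 q [-0.3   0.46  1.78 -0.    0.91 -0.62] F [-9.5  3.4 21.8] w 0.0641
```

The cover is held at 84.2 mm under 22 N, so it is fully shut. I'll lift and find the wing.

Call:
move_arm --pt "0 0 -1 0 6.4" --pt "0 0 -3 0 6.4" --pt "0 0 -5.5 0 6.4" --pt "0 0 -6 0 5.0" --pt "0 0 -6 0 4.0" --pt "0 0 -6 0 3.6"

```text
t: 11.57
tcp_pos: [0.4966, -0.0305, 0.1419]
tool_rot: [0.584, 0.812, -0.0, -0.0]
ft_force: [-0.2, -0.4, -0.1]
grip_width: 0.0458
```

```bash
python3 -c "
from h import *
from workcell import vision
uu();tou(-55,46,125)
for n in ['wrist']:
  d=vision.snapshot(n);pickle.dump(d,open(n+'8.pkl','wb'))
  cv2.imwrite('pics/%s8.png'%n,cv2.resize(d['frame'][:,:,::-1],None,fx=1.5,fy=1.5,interpolation=cv2.INTER_CUBIC))
  cv2.imwrite('pics/%s8c.png'%n,cv2.resize(d['frame'][160:280,190:320,::-1],None,fx=5,fy=5,interpolation=cv2.INTER_CUBIC))
"
```

```text
unit mm [-55.2  14.1 141.9]
t 11.57 shift cm [3.19 0.02 1.69] turn -0.1 tcp [ 0.4966 -0.0305  0.1419] yaw 18.53 q [-0.3   0.37  1.73 -0.    1.04 -0.62] F [-0.2 -0.4 -0.1] w 0.0458
```

View pics/wrist8.png

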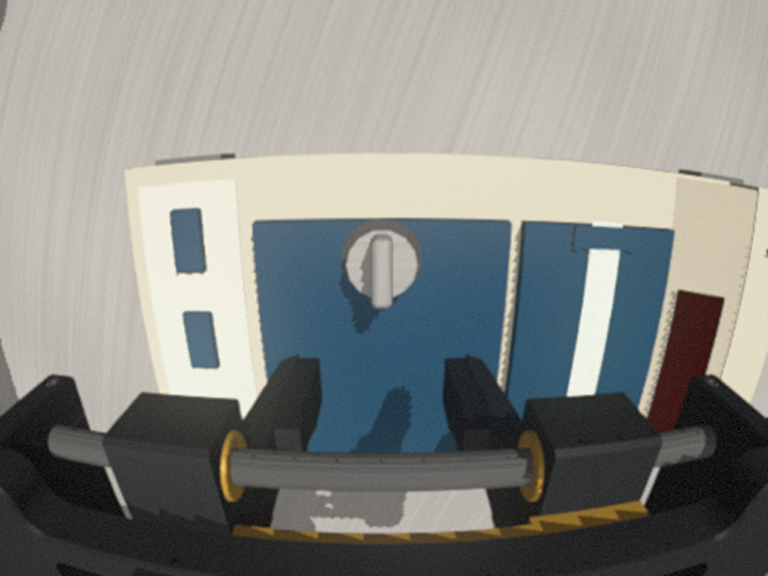

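View pics/wrist8c.png

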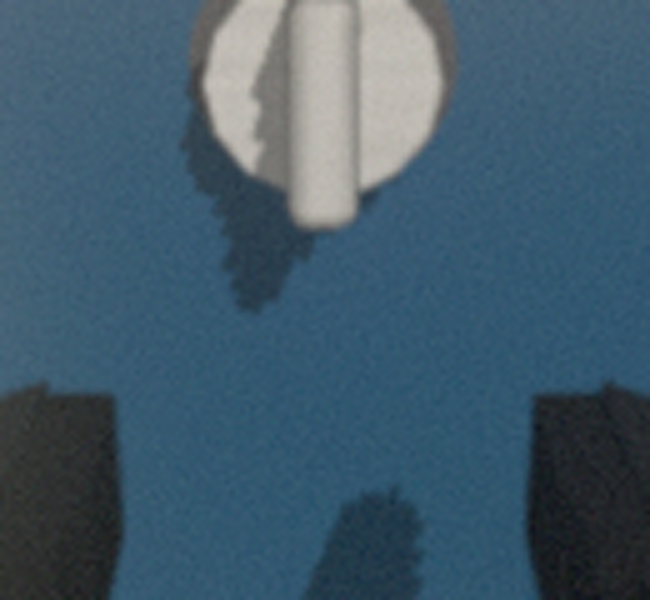

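```bash
python3 -c "
from h import *
d=pickle.load(open('wrist8.pkl','rb'))
c,s=np.cos(UY),np.sin(UY)
def show(n,pts,z):
  w=ray(d,pts,z,True)[:,:2]-U0
  print(n,(np.c_[w@[c,s],w@[-s,c]]*1000).round(1).tolist())
show('wing ends',[(254.5,204.5),(254,158)],.1005)
show('wing sides',[(190+290/5,160+25),(190+357/5,160+25)],.1005)
show('flange',[(342/1.5+1,262/1.5),(419/1.5,262/1.5)],.082)
show('cover edge',[(253/1.5,221/1.5),(511/1.5,221/1.5)],.07)
"
```

```text
wing ends [[-55.2, 33.0], [-55.5, 62.4]]
wing sides [[-59.1, 45.7], [-51.0, 45.6]]
flange [[-72.2, 47.5], [-38.6, 47.4]]
cover edge [[-116.2, 65.0], [6.1, 64.9]]
```

Call:
move_arm --pt "1.5 0 0 0 3.6" --pt "3.0 0 0 0 3.6" --pt "3.25 0 0.5 0 3.6" --pt "3.25 0 1.5 0 3.6" --pt "3.25 0 2.5 0 3.6" --pt "3.25 0 3.3 0 3.6" --pt "3.25 0 3.3 0 3.6"

```text
t: 12.2
tcp_pos: [0.4856, 0.0, 0.1072]
tool_rot: [0.584, 0.812, -0.001, -0.002]
ft_force: [0.3, -0.6, -0.4]
grip_width: 0.036
```

```bash
python3 -c "
from h import *
from workcell import vision
uu();tou(-55.2,46.7,98.5)
for n in ['wrist']:
  d=vision.snapshot(n);pickle.dump(d,open(n+'9.pkl','wb'))
  cv2.imwrite('pics/%s9.png'%n,cv2.resize(d['frame'][:,:,::-1],None,fx=1.5,fy=1.5,interpolation=cv2.INTER_CUBIC))
"
```

```text
unit mm [-55.9  46.5 107.2]
t 12.2 shift cm [0.02 0.07 0.87] turn -0.1 tcp [0.4856 0.     0.1072] yaw 18.5 q [-0.24  0.4   1.79 -0.    0.95 -0.56] F [ 0.3 -0.6 -0.4] w 0.036
```

View pics/wrist9.png

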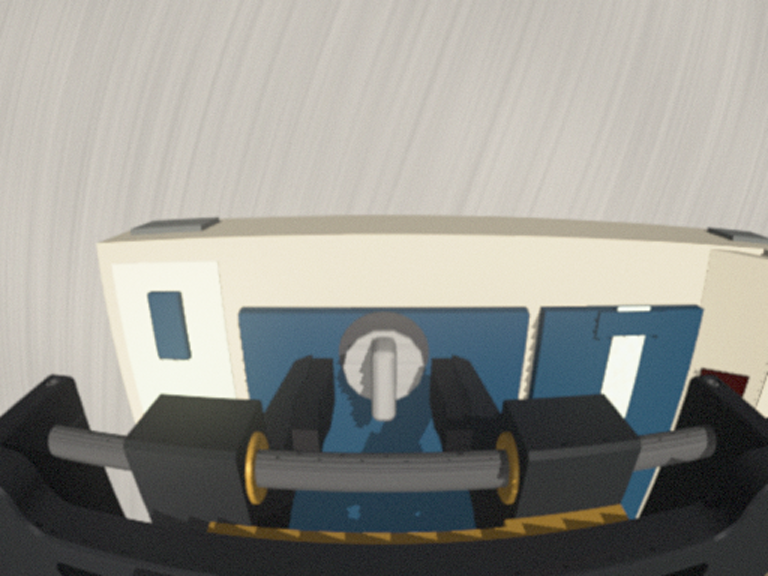

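Wrist view: the wing at (384,375) lies between the fingertips at about (320,380) and (445,380). I'll lower onto it and grip.

Call:
move_arm --pt "0 0.05 0.5 0 3.6" --pt "0 0.05 0.85 0 3.6" --pt "0 0.05 0.85 0 2.2" --pt "0 0.05 0.85 0 1.4" --pt "0 0.05 0.85 0 0.6" --pt "0 0.05 0.85 0 0.6" --pt "0 0.05 0.85 0 0.6" --pt "0 0.05 0.85 0 0.6" --newtons 20

```text
t: 12.92
tcp_pos: [0.4863, 0.0003, 0.1012]
tool_rot: [0.584, 0.812, -0.001, -0.0]
ft_force: [-4.7, -1.4, 3.6]
grip_width: 0.0084
```

```bash
python3 -c "
from h import *
uu();tou(-55.2,46.7,87)
"
```

```text
unit mm [-55.1  46.5 101.2]
t 12.92 shift cm [ 0.01 -0.01  1.42] turn -0.0 tcp [4.863e-01 3.000e-04 1.012e-01] yaw 18.56 q [-0.24  0.41  1.79 -0.    0.93 -0.56] F [-4.7 -1.4  3.6] w 0.0084
```

Call:
move_arm --pt "0 0 0.3 0 0.6" --pt "0 0 0.6 0 0.6" --pt "0 0 0.9 0 0.6" --pt "0 0 1.2 0 0.6" --pt "0 0 1.2 0 0.6"

```text
t: 13.33
tcp_pos: [0.4865, 0.0002, 0.0902]
tool_rot: [0.584, 0.812, -0.001, -0.0]
ft_force: [-8.2, -2.7, 14.7]
grip_width: 0.0087
```

```bash
python3 -c "
from h import *
uu();tou(-55.2,46.7,87)
"
```

```text
unit mm [-54.9  46.4  90.2]
t 13.33 shift cm [ 0.03 -0.03  0.32] turn -0.0 tcp [4.865e-01 2.000e-04 9.020e-02] yaw 18.57 q [-0.24  0.43  1.8  -0.    0.91 -0.56] F [-8.2 -2.7 14.7] w 0.0087
```

Call:
move_arm --pt "0 -0.04 0.05 0 0.6" --pt "0 -0.04 0.1 0 0.6" --pt "0 -0.04 0.1 0 0.6"

```text
t: 13.58
tcp_pos: [0.4866, 0.0002, 0.09]
tool_rot: [0.584, 0.812, -0.0, 0.0]
ft_force: [-10.1, -1.0, 22.4]
grip_width: 0.0087
```

```bash
python3 -c "
from h import *
uu();tou(-55.2,46.7,87)
"
```

```text
unit mm [-54.9  46.3  90. ]
t 13.58 shift cm [ 0.04 -0.03  0.3 ] turn -0.0 tcp [4.866e-01 2.000e-04 9.000e-02] yaw 18.57 q [-0.24  0.43  1.8  -0.    0.9  -0.56] F [-10.1  -1.   22.4] w 0.0087
```

At its stop: 8 N more with 0.2 mm of travel. Now I'll turn it clockwise.

Call:
move_arm --pt "0 0 0 4 0.6" --pt "0 0 0 10 0.6" --pt "0 0 0 17 0.6" --pt "0 0 0 24 0.6" --pt "0 0 0 31 0.6" --pt "0 0 0 38 0.6" --pt "0 0 0 45 0.6" --pt "0 0 0 52 0.6" --pt "0 0 0 58 0.6" --pt "0 0 0 63 0.6"

```text
t: 14.42
tcp_pos: [0.4865, 0.0002, 0.09]
tool_rot: [0.923, 0.385, -0.0, 0.0]
ft_force: [-10.3, -1.2, 24.1]
grip_width: 0.0088
```

```bash
python3 -c "
from h import *
uu();tou(-55,46.7,87,-71.4)
"
```

```text
unit mm [-55.   46.4  90. ]
t 14.42 shift cm [ 0.02 -0.03  0.3 ] turn 26.7 tcp [4.865e-01 2.000e-04 9.000e-02] yaw -44.73 q [-0.24  0.43  1.8  -0.    0.91  0.54] F [-10.3  -1.2  24.1] w 0.0088
```

Call:
move_arm --pt "0 0 0 6 0.6" --pt "0 0 0 13 0.6" --pt "0 0 0 20 0.6" --pt "0 0 0 24 0.6" --pt "0 0 0 26.5 0.6" --pt "0 0 0 26.5 0.6" --pt "0 0 0 26.5 0.6"

```text
t: 15.0
tcp_pos: [0.4864, 0.0003, 0.09]
tool_rot: [0.986, 0.166, 0.0, 0.0]
ft_force: [-11.5, -0.5, 23.7]
grip_width: 0.0087
```

```bash
python3 -c "
from h import *
from workcell import monitor
uu();tou(-55,46.7,87,-71.4);print(monitor.state()['torque'])
"
```

```text
unit mm [-55.   46.4  90. ]
t 15.0 shift cm [ 0.   -0.03  0.3 ] turn 0.5 tcp [4.864e-01 3.000e-04 9.000e-02] yaw -70.94 q [-0.24  0.43  1.8  -0.    0.91  1.  ] F [-11.5  -0.5  23.7] w 0.0087
[-0.04195617  1.93750771  0.03517835]
```

Call:
move_arm --pt "0 0 -0.15 0 0.6" --pt "0 0 -0.3 0 0.6" --pt "0 0 -0.45 0 0.6" --pt "0 0 -0.45 0 1.2" --pt "0 0 -0.45 0 2.0" --pt "0 0 -0.45 0 3.0" --pt "0 0 -0.45 0 3.6"

```text
t: 15.58
tcp_pos: [0.4874, 0.0001, 0.0935]
tool_rot: [0.986, 0.165, 0.001, 0.001]
ft_force: [0.5, -1.6, 3.9]
grip_width: 0.0298
```

```bash
python3 -c "
from h import *
uu();tou(-55,46.7,87,-71.4)
"
```

```text
unit mm [-54.2  46.   93.5]
t 15.58 shift cm [-0.08 -0.08  0.65] turn 0.4 tcp [4.874e-01 1.000e-04 9.350e-02] yaw -70.95 q [-0.24  0.43  1.8  -0.    0.91  1.  ] F [ 0.5 -1.6  3.9] w 0.0298
```

Call:
move_arm --pt "0 0 -0.1 0 4.2" --pt "0 0 -0.3 0 4.4" --pt "0 0 -1 0 4.4" --pt "0 0 -3 0 4.4" --pt "0 0 -6 0 4.4" --pt "0 0 -9 0 4.4" --pt "0 0 -10 0 4.4" --pt "0 0 -10 0 4.4"

```text
t: 16.25
tcp_pos: [0.4874, 0.0003, 0.1949]
tool_rot: [0.986, 0.165, 0.002, 0.001]
ft_force: [0.2, -0.8, 0.0]
grip_width: 0.0444
```

```bash
python3 -c "
from h import *
from workcell import vision
uu()
for n in ['wrist','top','scene']:
  d=vision.snapshot(n);pickle.dump(d,open(n+'10.pkl','wb'))
  cv2.imwrite('pics/%s10.png'%n,cv2.resize(d['frame'][:,:,::-1],None,fx=1.5,fy=1.5,interpolation=cv2.INTER_CUBIC))
tou(-55,46,0)
"
```

```text
unit mm [-54.1  46.1 194.9]
t 16.4 shift cm [ 0.09  0.12 19.11] turn -89.6 tcp [0.4859 0.0005 0.1911] yaw -70.96 q [-0.24  0.29  1.7   0.    1.16  1.  ] F [-0.5  0.7 -1. ] w 0.0439
```

View pics/wrist10.png

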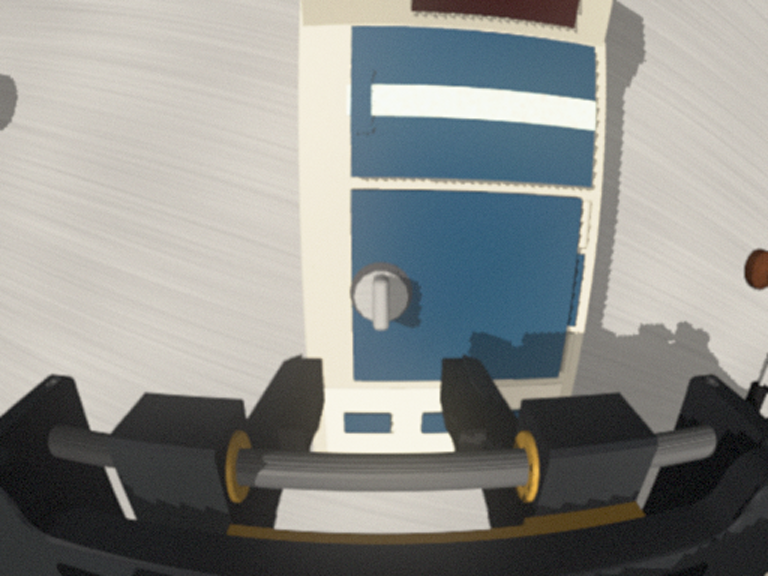

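Wrist view: the cover lies flat and the wing, from (380,275) to (380,328), now runs along the unit's x. I'll measure its height and angle.

```bash
python3 -c "
from h import *
def cloudf(d):
  K=d['intrinsics'];T=d['extrinsics'];z=d['z_map'].astype(float)
  v,u=np.mgrid[:384,:512];a=np.stack([(u-K[0,2])/K[0,0],(v-K[1,2])/K[1,1]],-1);r=np.linalg.norm(a,axis=-1,keepdims=True)+1e-9
  P=np.concatenate([a/r*np.tan(r),np.ones_like(r)],-1)*z[...,None]
  return (P-T[:3,3])@T[:3,:3]
c,s=np.cos(UY),np.sin(UY)
for f in ['wrist10','wrist8']:
  W=cloudf(pickle.load(open(f+'.pkl','rb')))
  w=W[...,:2]-U0;ux=(w@[c,s])*1e3;uy=(w@[-s,c])*1e3;z=W[...,2]*1e3
  near=(abs(ux+55)<25)&(abs(uy-46.5)<25)
  cov=(abs(ux+55)<55)&(uy>-70)&(uy<20)&(z<90)
  A=np.c_[ux[cov],uy[cov],np.ones(cov.sum())];p=np.linalg.lstsq(A,z[cov],rcond=None)[0]
  print(f,'cover plane slope x,y',p[:2].round(4),'z mean',z[cov].mean().round(2),'at -55,0',(p@[-55,0,1]).round(2))
  zz=z[near];print(' hist',np.histogram(zz,bins=np.arange(66,106,2)))
  m=near&(z>90)&(z<110)
  P=np.c_[ux[m],uy[m]].astype(np.float32);print(' wing',cv2.minAreaRect(P),np.median(z[m]),np.percentile(z[m],90))
  fl=near&(z>75)&(z<88);print(' flange med',np.median(z[fl]))
"

```

```text
wrist10 cover plane slope x,y [0.0004 0.0011] z mean 70.28 at -55,0 70.3
 hist (array([   0,  364, 1081,   31,    0,    7,  415,  170,    6,    3,    9,
          5,    6,   31,  148,  178,    0,    0,    0]), array([ 66,  68,  70,  72,  74,  76,  78,  80,  82,  84,  86,  88,  90,
        92,  94,  96,  98, 100, 102, 104]))
 wing ((-55.128257751464844, 46.180931091308594), (28.90241813659668, 8.477906227111816), 0.3311350345611572) 95.99003863823907 97.10623972440916
 flange med 79.60173312696858
wrist8 cover plane slope x,y [-0.0001  0.0001] z mean 70.2 at -55,0 70.2
 hist (array([  42,  644, 1687,   26,    0,    0,    0,    6,  688,  379,    1,
         11,    5,   11,   10,   35,  232,  390,    3]), array([ 66,  68,  70,  72,  74,  76,  78,  80,  82,  84,  86,  88,  90,
        92,  94,  96,  98, 100, 102, 104]))
 wing ((-55.50640869140625, 47.197303771972656), (8.770846366882324, 28.799253463745117), 0.016484349966049194) 100.20381606756806 101.18366380478128
 flange med 83.77987006395799
```

View pics/scene10.png

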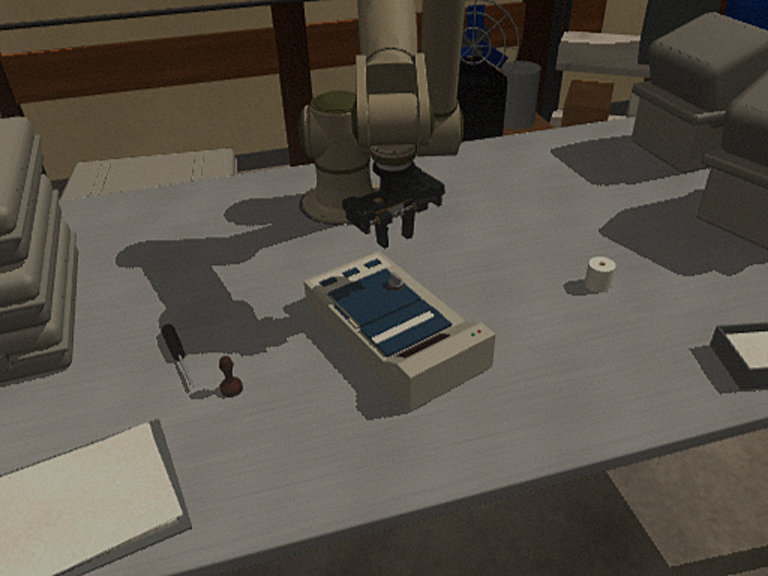

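View pics/top10.png

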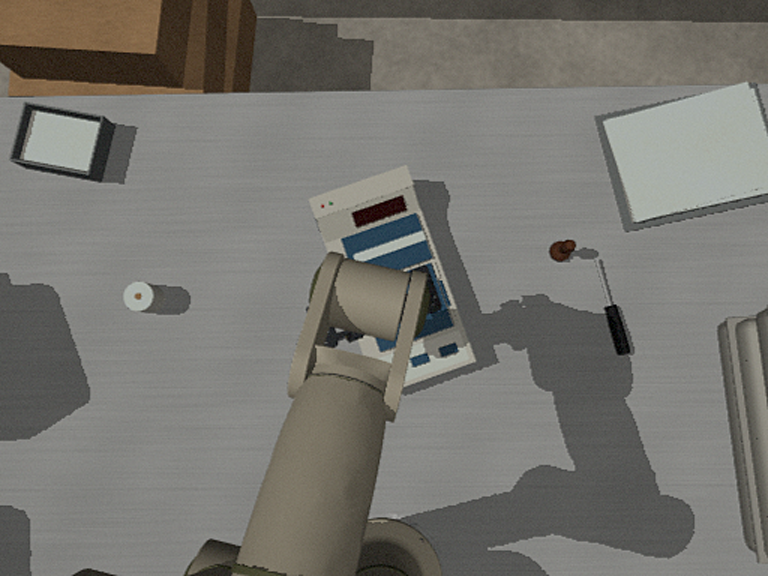

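The flange is 4.2 mm lower than when sprung out, and the wing is within 0.4° of the unit's x axis. The cover is flat at 70.3 mm and the bystanders haven't moved. I'll hand it in.

```bash
python3 -c "
from workcell import ticket
print(ticket.close_job())"
```

```text
the job is handed in; nothing more can be done
None
```

The battery pack is in its bay, the cover is shut, the stud is turned and locked, and the job is handed in at about 16.4 s.

- **Pack:** I gripped it across its width and lowered it until the floor took the load (7–8 N). Once released, it sat centred between the guides with its nose in the contact gap. Its top measured flat at about 58 mm, as expected.
- **Cover:** I swung it shut from behind with the fingers either side of the stud. It stopped dead under 22 N, and afterwards lay flat at 70.3 mm with almost no slope.
- **Stud:** I pressed it to its stop (22–24 N) and turned it clockwise about 89.5°. After letting go, the flange sat 4.2 mm below its sprung-out height, which matches the locked position. The wing lies within 0.4° of the unit's x axis.
- **Bystanders:** the roll, stamp and screwdriver are where they started in the camera views. The gripper ended about 80 mm clear above the stud, touching nothing.

No check failed. The sideways force grew to about 10 N while pressing; I put this down to arm compliance, since pressing the cover gave the same reading.

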